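Load a label cartridge and wind its tension wheel firm

ROBOT

A 7-joint arm with a two-finger parallel gripper is mounted at the origin on the work surface. World frame = base frame: x ahead of the robot, y to its left, z up, the work surface at z = 0. Lengths are in m, angles in rad, forces in N, time in s.
With the tool pointing down it reaches from about 0.425 to 0.925 m from the base axis. Payload 6.8 kg.
Tool frame: the origin (TCP) lies between the finger pads; the fingertips stand r.tcp_to_tips ahead of it and the grasp point (between the pads) lies 3 mm ahead of it (r.tcp_to_tips is the distance from the TCP to the fingertips, in m); z points along the fingers, y is the line along which they close (so a half turn about z gives the same grasp; the last joint's range is limited). The gripper opens to 85 mm and grips with 20 to 120 N. Pads are 22 mm wide; open, the fingers measure 114 mm over their backs; the gripper's body (76 mm by 85 mm) begins 54 mm behind the grasp point. The pads swing forward as they close: fully open they stand 13 mm farther back than shut.
Start: joints at [1.017, 0.477, 0.022, 1.555, -0.011, 1.109, -0.083], TCP at [0.291, -0.609, 0.253] pointing down, gripper open.
Joint ranges: [-2.96, 2.96], [-0.34, 2.1], [-1.41, 1.46], [0.24, 2.44], [-1.37, 4.51], [0.17, 1.92], [-2.96, 2.96]. Speed limits (rad/s): [2.39, 2.39, 3.14, 3.14, 3.14, 3.14, 3.14].

INTERFACE

Orientations are given as a rotation vector (axis times angle).
In Python, from bench import r gives the robot as it stands. The module is installed in compiled form; this text tells all that it offers.
- The arm moves only by the tool step_arm, never from a script. Its argument "moves" is a list of rows, each an object of numbers: "rx", "ry", "rz": the turn, a rotation vector about the tool's x, y, z in degrees; "dx", "dy", "dz": the shift along the tool's x, y, z in mm; "gripper": the opening, from -1 (shut) to 1 (fully open). In form: [{"rx": .., "ry": .., "rz": .., "dx": .., "dy": .., "dz": .., "gripper": ..}, ...]. A call has 1 to 20 rows; each row shifts and turns the commanded pose from where the row before left it, along the tool's axes as they then stand; what a row does not reach is not made up. A row lasts 1/8 s, in which the tool goes at most 62.5 mm and 10.7 degrees, less where a joint would pass 70% of its speed; a pose out of reach is approached as far as the arm can. A call is refused whole if a number of a shift passes 62.5 or a number of a turn 10.7, either way. A call with a gripper value outside its range is refused whole. The fingers move at their own pace and stop on an object; "grip_force" is the grip in N (left out, the last holds). Time passes only in rows, so rows that do not move let the fingers close. It gives the time, the measured TCP pose, the force, the opening and the grip force at its end, in the units of the state.
- r.get_obs(): the state, without advancing time (a new reading comes with each control period).
- r.grab_frame(name): name is "scene" or "top" or "wrist"; returns the picture (400x640x3 uint8, blue, green, red); there is no depth.
- r.camera_info(name): a dict with "mtx" (3x3 intrinsics, pixels), "D" ([k1, k2, p1, p2, k3] as OpenCV has them; the pictures are not rectified), "rvec" (rotation vector, rad) and "tvec" (3), from world to camera coordinates, as OpenCV has them. Camera axes: x right, y down, z forward; pixel columns grow to the right and rows downward; lengths in m; the calibration is good to about 2 mm. A picture is of the moment at which its call begins: read the wrist's pose just before it. camera_info takes no time and is no camera call; for the wrist camera it gives the pose at the moment of the call.
- r.hand_in(): hands the job in; it is judged then, once.
The state is a dict: "clock": time; "joints": joint angles; "qvel": joint speeds; "tau": joint torques, N m; "tcp_pos": TCP position; "orientation": TCP orientation; "contact_force": force on the tool from outside, world axes, zero at the start; "moment": the same for the moment, N m; "grip_width": finger opening in m; "gripper_force": force on a finger pad.
Only numpy, scipy, OpenCV 4.12 (cv2) and the standard library are available. Lean on these libraries where they do the work, as an engineer would, in place of code of your own. Each camera call takes 0.05 s, during which the arm holds its last target. There are 200 camera calls.

TASK

Draw the yellow-topped label cartridge out of the blue magazine by its free end, lay it flat on the bench and let go, then take it again round its middle and set it flat in the label dispenser's cradle between the orange guides. Wind the tension wheel clockwise until the pad holds the cartridge against the end stop and the wheel feels firm, with the metal carriage's face on the green band of the pad's rod (white showing is too slack, red alone is overwound), and let go. Leave the other things on the bench where they are.

Things in the scene. Friction and masses are not known exactly. Their poses are not given: they have to be found in the camera images.
- cartridge_mid (a point): Centre (half-way up) of the cartridge to load: black box 140 mm long (its x axis) x 50 mm wide (y) x 45 mm high (z), yellow top with three pale labels, 0.2 to 0.4 kg. This point is 21.5 mm above its underside. Both ends are alike. At the start it lies flat on the bench in the magazine, with 42 mm of its length free at the magazine's mouth.
- cartridge: The same cartridge; origin at the centre of its underside, same axes.
- magazine: Blue open-topped U-shaped magazine fixed to the bench, no floor: side walls 45 mm high, 58 mm apart inside, from x = -50 to +58 mm in its frame; back wall face at x = +50 mm. Its mouth faces its -x; origin at bench level midway between the walls. The cartridge lies along its x, centre near x = -23 mm, and slides out to -x. No room for fingers between walls and cartridge.
- cradle (a point): Centre of the cradle floor, 20 mm above the bench, in the dispenser (fixed teal machine, base 130 x 335 mm). Its y runs along the cradle from the end stop (face at y = -75 mm) to the wheel; the cartridge lies along y. Orange guides 40 mm high at x = +-30 mm (60 mm apart inside, 8 mm thick), y = -75 to -35 and +40 to +85 mm; fingers fit in the gap between. Clamped, the cartridge's centre is at y = -5 mm.
- pad_face (a point): Centre of the rubber pad's pressing face (46 mm wide, 34 mm high). It starts 87 to 97 mm to the cradle's +y, so the cartridge can be set down with its centre about 4 mm to the +y of the cradle's centre.
- wheel_axis (a point): Point on the tension wheel's upright axis, at the height of the middle of the crank knob (112.5 mm above the bench), at y = +185 mm in the cradle's directions. The dark steel wheel is 120 mm across, rim top 87 mm above the bench, hub top 91 mm.
- knob_grip (a point): Middle of the wheel's crank knob: orange upright cylinder 24 mm across, 44 mm tall (from 89 to 133 mm above the bench), 45 mm from the wheel's axis. It spins freely on its pin, so a gripper can carry it round the circle without turning.
- wheel (a joint): Turn of the tension wheel in rad, growing clockwise seen from above (tightening), 0 to 8.2; starts at 0 to 1.2. Each rad drives carriage and pad 8 mm towards the end stop. Friction of 0.3 N m (7 N at the knob) keeps it where it is left. At about 4 rad the pad clamps the cartridge; the knob then takes 9 N, rising to about 12 N at the right setting near 5.9 rad.
- pad (a joint): How far the pad's spring is pressed in, in m: 0 while free, 0.028 fully pressed. Spring force 12 N at first, plus 1 N per mm. The rod behind the pad is 20 mm thick and shows, from the pad backwards, 10 mm of red, 10 mm of green, then 10 mm of white in front of the carriage when free. The green band means 0.010 to 0.020; aim for 0.015.
- jar_red: Bystander, leave alone: red jar with a white lid, 72 mm across, 120 mm tall; origin under its centre.
- jar_green: Bystander, leave alone: yellow-green jar with a green lid, 72 mm across, 120 mm tall; origin under its centre.
- jar_olive: Bystander, leave alone: dark olive jar with a white lid, 72 mm across, 120 mm tall; origin under its centre.
- spare: Bystander, leave alone: white-cased spare label cartridge with a grey top, lying flat, 140 x 50 x 45 mm; not the one to load; origin under its centre.
- mug: Bystander, leave alone: blue mug, 80 mm across, 90 mm tall; origin under its centre.
- tape_roll: Bystander, leave alone: brown tape roll lying flat, 100 mm across, 48 mm tall; origin under its centre.
- screwdriver: Bystander, leave alone: screwdriver lying flat, about 200 mm long; origin under its centre, its length along its x.

How it is judged:
By the outcome, as a careful person would: the job done as asked, in the order asked, and still so for the second after the job is handed in, with the robot touching nothing.
It also fails if it takes over 61 s, if anything falls off the work surface, if the arm or the gripper's body presses on something with over 40 N, if the wrist force passes 120 N, or if a joint passes its speed limit or range.

## Working session

There is one attempt and no reset: what is moved stays moved. The work goes in short steps, Python scripts to look and compute and a tool call to move; the robot and the scene stay as the last step left them, time stands still between calls to the robot, and variables do not carry over. Pictures are saved under pics/ and viewed, at most 10 in all, crops included, and the job is handed in when it is done.

Besides the shell and the picture viewer there is one more tool, called after "Call:" by a JSON object that holds its "api" and its "payload", one argument or row to a line. step_arm: Moves the arm, as the interface text tells. Its arguments: {"type":"object","properties":{"moves":{"type":"array","items":{"type":"object","properties":{"rx":{"type":"number"},"ry":{"type":"number"},"rz":{"type":"number"},"dx":{"type":"number"},"dy":{"type":"number"},"dz":{"type":"number"},"gripper":{"type":"number"}}}},"grip_force":{"type":"number"}},"required":["moves"]}

```bash
mkdir -p pics
cat > h.py <<'E'
import numpy as np, cv2
from bench import r
def cam(n):
    c=r.camera_info(n); return [np.array(c[k],float) for k in("mtx","D","rvec","tvec")]
def ray(n,px,z):
    K,D,rv,t=cam(n); p=cv2.undistortPoints(np.array(px,float).reshape(-1,1,2),K,D).reshape(-1,2)
    R=cv2.Rodrigues(rv)[0]; C=-R.T@t.ravel()
    d=np.c_[p,np.ones(len(p))]@R
    z=np.broadcast_to(z,len(p))
    return C+d*((z-C[2])/d[:,2])[:,None]
def proj(n,P):
    K,D,rv,t=cam(n); return cv2.projectPoints(np.array(P,float).reshape(-1,3),rv,t,K,D)[0].reshape(-1,2)
def st():
    o=r.get_obs(); R=cv2.Rodrigues(np.array(o["orientation"],float))[0]
    np.set_printoptions(precision=4,suppress=True)
    print(o["clock"],np.array(o["tcp_pos"]),"R",R.tolist(),"F",np.array(o["contact_force"]),"w",o["grip_width"],o["gripper_force"]); return o,R
E
python3 - <<'E'
from h import *
st(); print(r.tcp_to_tips)
for n in("top","scene"):
    cv2.imwrite(f"pics/{n}0.png",r.grab_frame(n))
    K,D,rv,t=cam(n);print(n,K[0,0],-cv2.Rodrigues(rv)[0].T@t.ravel())
E
```

```text
0.0 [ 0.2908 -0.6085  0.2523] R [[0.9022489545426522, 0.4312145859791972, -0.0008971429545476691], [0.4312154943713075, -0.9022476563133661, 0.0015375601278824276], [-0.0001464267741557406, -0.0017741239605953956, -0.9999984155204308]] F [-0.2334 -0.667   0.1269] w 0.08558748439778772 0.0
0.022
top 498.46321513581125 [ 0.4186 -0.0072  1.924 ]
scene 429.728249103711 [1.3246 0.7836 1.0418]
```

View pics/top0.png

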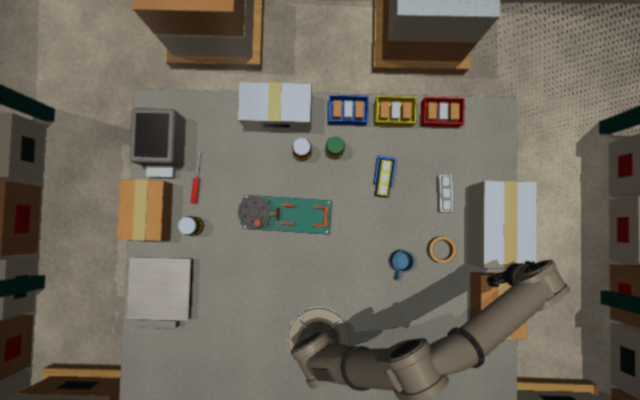

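View pics/scene0.png

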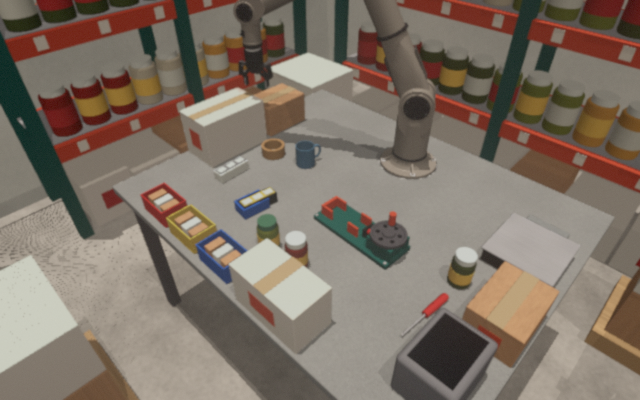

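The top view shows the dispenser around (285,215), with its wheel on the left at (257,212) and the end stop on the right at (328,216). The magazine is at (384,176), with the cartridge's free end apparently towards the bottom. I'll enlarge this area to measure it.

Run:
```python
from h import *
im=r.grab_frame("top")
for i in range(7): im=im.astype(float)+r.grab_frame("top")
im=(im/8).clip(0,255).astype(np.uint8); cv2.imwrite("pics/topavg.png",im)
c=im[145:245,232:402]; cv2.imwrite("pics/c1.png",cv2.resize(c,(782,460),interpolation=cv2.INTER_CUBIC))
h=cv2.cvtColor(im,cv2.COLOR_BGR2HSV)
def seg(lo,hi,box,z,nm):
    x0,y0,x1,y1=box; m=cv2.inRange(h[y0:y1,x0:x1],lo,hi)
    ys,xs=np.nonzero(m); 
    p=np.c_[xs+x0,ys+y0].astype(np.float32)
    if len(p)<4: print(nm,len(p));return
    rc=cv2.minAreaRect(p); b=cv2.boxPoints(rc)
    print(nm,len(p),p.mean(0),rc,ray("top",[p.mean(0),*b],z).round(4).tolist())
seg((20,90,90),(35,255,255),(370,150,400,205),.0445,"yellow")
seg((100,120,50),(125,255,255),(365,145,405,205),.045,"blue")
seg((75,80,40),(95,255,255),(230,185,340,245),.02,"teal")
seg((3,150,120),(15,255,255),(236,190,340,245),.06,"orange")
```

```text
yellow 182 [384.13736 177.48352] ((384.15997314453125, 177.37998962402344), (10.889445304870605, 35.77960205078125), 8.130102157592773) [[0.6169, -0.2322, 0.0445], [0.5523, -0.2037, 0.0445], [0.6873, -0.2201, 0.0445], [0.6824, -0.261, 0.0445], [0.5475, -0.2444, 0.0445]]
blue 170 [383.9941  167.92941] ((384.5230712890625, 170.31539916992188), (18.729244232177734, 27.535709381103516), 7.125016689300537) [[0.6531, -0.2309, 0.045], [0.5956, -0.1925, 0.045], [0.6998, -0.2033, 0.045], [0.6927, -0.2737, 0.045], [0.5886, -0.2627, 0.045]]
teal 1600 [297.68314 214.81062] ((288.78656005859375, 214.30882263183594), (81.76548767089844, 32.96372604370117), 3.6913859844207764) [[0.4678, 0.0918, 0.02], [0.4119, 0.2842, 0.02], [0.5379, 0.2805, 0.02], [0.5259, -0.0327, 0.02], [0.4002, -0.0278, 0.02]]
orange 133 [300.82706 217.14285] ((290.4964294433594, 215.24258422851562), (72.8156509399414, 20.527191162109375), 0.8425243496894836) [[0.4584, 0.0777, 0.06], [0.4245, 0.2522, 0.06], [0.5013, 0.2537, 0.06], [0.5045, -0.0192, 0.06], [0.4277, -0.02, 0.06]]
```

View pics/c1.png

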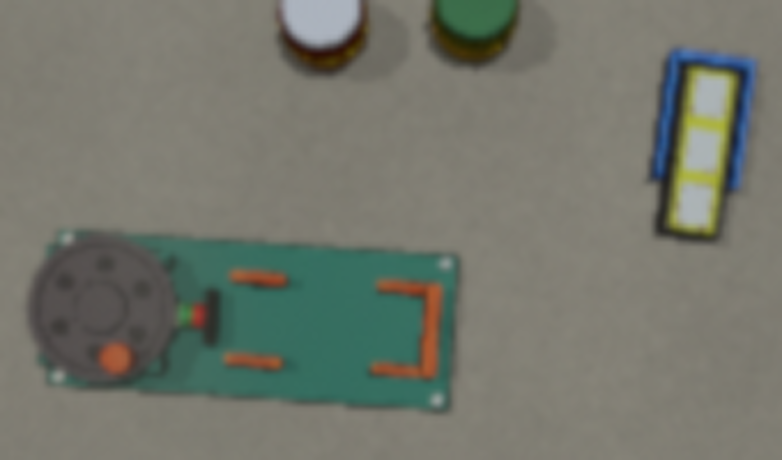

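The crop shows the wheel hub at (100,308), the knob top at (115,358) and the pad at (212,316). The guides are at (258,278), (253,361), (400,287) and (400,371), and the end stop is at (432,330). The cartridge's free end is at the bottom, at (690,235). Next I'll fit poses to these.

```bash
cat > m.py <<'E'
from h import *
def c2(p): return (np.array(p,float)+.5)/4.6-.5+[232,145]
def w(p,z): return ray("top",c2(p),z)[:,:2]
g=w([(258,277),(253,361),(432,330)],.06)
s=w([(67,238),(57,376),(446,263),(436,400)],.02)
print("guides",g,"\nscrews",s)
ax=(s[0]+s[1]-s[2]-s[3]); ax/=np.linalg.norm(ax); yaw=np.arctan2(-ax[0],ax[1])
print("yaw deg",np.degrees(yaw),"ax",ax, "guideyaw", (g[0]+g[1])/2-g[2])
x=np.array([ax[1],-ax[0]])
hub=w([(100,308)],.091)[0]; rim=w([(104,308)],.087)[0]; knob=w([(115,358)],.133)[0]; pad=w([(217,316)],.06)[0]
gm=(g[0]+g[1])/2
print("cradle from guides",gm-.0625*ax,"from stop",g[2]+.079*ax,"hub",hub-.185*ax,rim-.185*ax)
print("hub",hub,rim,"knob",knob,"r",np.linalg.norm(knob-hub),"padface y",pad)
# fit cartridge: top corners yellow+black
c=w([(683,64),(738,72),(656,234),(719,240)],.045); print("cart",c.mean(0),c)
m=w([(672,50),(755,60),(652,180),(738,190)],.045);print("mag",m)
E
python3 m.py
```

```text
guides [[ 0.50318003  0.12824734]
 [ 0.43477071  0.13024504]
 [ 0.46378978 -0.01450242]] 
screws [[ 0.53335022  0.2913412 ]
 [ 0.41837099  0.29561615]
 [ 0.52073542 -0.02485788]
 [ 0.40689074 -0.01946517]]
yaw deg -2.1858348104950034 ax [0.03814076 0.99927238] guideyaw [0.00518559 0.14374861]
cradle from guides [0.46659157 0.06679167] from stop [0.4668029 0.0644401] hub [0.46656996 0.0669258 ] [0.46677442 0.06427863]
hub [0.473626   0.25179119] [0.47383046 0.24914402] knob [0.43361942 0.23278619] r 0.04429127290375315 padface y [0.47055284 0.16065985]
cart [ 0.61583677 -0.23003752] [[ 0.68852341 -0.21548063]
 [ 0.68301858 -0.26077282]
 [ 0.54769785 -0.19613325]
 [ 0.54410723 -0.24776338]]
mag [[ 0.69990205 -0.20621016]
 [ 0.69330048 -0.27454575]
 [ 0.59204423 -0.19195856]
 [ 0.58561296 -0.26255074]]
```

```bash
cat >> h.py <<'E'
def plan(p,yaw,n,nr=None):
    """n rows; rotation in first nr rows; shift along axes before the row's turn"""
    o,R=st(); y0=np.degrees(np.arctan2(R[1,0],R[0,0])); d=np.array(p)-o["tcp_pos"]
    a=-(((yaw-y0)+180)%360-180); nr=nr or n; print("turn",a)
    for i in range(n):
        c=np.radians(y0-a*min(i,nr)/nr); x=np.array([np.cos(c),np.sin(c),0]); yv=np.array([np.sin(c),-np.cos(c),0])
        s=d/n*1000; print("{\"dx\":%.1f,\"dy\":%.1f,\"dz\":%.1f,\"rz\":%.2f}"%(s@x,s@yv,-s[2],a/nr if i<nr else 0),end=",")
    print()
E
python3 - <<'E'
from h import *
plan([.56,-.224,.18],-7,9)
E
```

```text
0.5 [ 0.291  -0.6091  0.2533] R [[0.902283092407366, 0.4311440837902923, 1.2978035823442889e-05], [0.4311440838921518, -0.9022830924297742, -6.337250861213799e-06], [8.977594080133176e-06, 1.1313397670235046e-05, -0.999999999895705]] F [0.116  0.6896 0.7959] w 0.08517519236365818 0.0
turn 32.54018851276487
{"dx":45.4,"dy":-25.7,"dz":8.1,"rz":3.62},{"dx":43.7,"dy":-28.5,"dz":8.1,"rz":3.62},{"dx":41.8,"dy":-31.2,"dz":8.1,"rz":3.62},{"dx":39.8,"dy":-33.8,"dz":8.1,"rz":3.62},{"dx":37.5,"dy":-36.2,"dz":8.1,"rz":3.62},{"dx":35.2,"dy":-38.5,"dz":8.1,"rz":3.62},{"dx":32.7,"dy":-40.7,"dz":8.1,"rz":3.62},{"dx":30.1,"dy":-42.7,"dz":8.1,"rz":3.62},{"dx":27.3,"dy":-44.5,"dz":8.1,"rz":3.62},
```

Call:
{"api": "step_arm", "payload": {
  "moves": [
    {"dx": 45, "dy": -26, "dz": 8, "rz": 3.6},
    {"dx": 44, "dy": -28, "dz": 8, "rz": 3.6},
    {"dx": 42, "dy": -31, "dz": 8, "rz": 3.6},
    {"dx": 40, "dy": -34, "dz": 8, "rz": 3.6},
    {"dx": 37, "dy": -36, "dz": 8, "rz": 3.6},
    {"dx": 35, "dy": -38, "dz": 8, "rz": 3.6},
    {"dx": 33, "dy": -41, "dz": 8, "rz": 3.6},
    {"dx": 30, "dy": -43, "dz": 8, "rz": 3.6},
    {"dx": 27, "dy": -44, "dz": 8, "rz": 3.7},
    {"gripper": 1}
  ],
  "grip_force": 40
}}

```text
invalid input at $.moves[0]: expected keys rx, ry, rz, dx, dy, dz, gripper
```

Run:
```python
from h import *
st(); K,D,rv,t=cam("wrist"); im=r.grab_frame("wrist"); cv2.imwrite("pics/w1.png",im)
np.save("w1cam.npy",[rv.ravel(),t.ravel()])
print(K[0,0],-cv2.Rodrigues(rv)[0].T@t.ravel(),cv2.Rodrigues(rv)[0])
```

```text
0.5 [ 0.291  -0.6091  0.2533] R [[0.902283092407366, 0.4311440837902923, 1.2978035823442889e-05], [0.4311440838921518, -0.9022830924297742, -6.337250861213799e-06], [8.977594080133176e-06, 1.1313397670235046e-05, -0.999999999895705]] F [0.116  0.6896 0.7959] w 0.08517519236365818 0.0
325.5971225475254 [ 0.3563 -0.5776  0.3731] [[ 0.4309 -0.9024  0.0006]
 [-0.8663 -0.4135  0.2804]
 [-0.2528 -0.1213 -0.9599]]
```

View pics/w1.png

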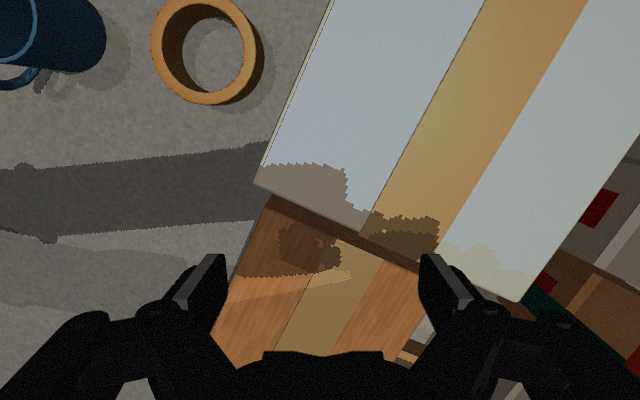

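The wrist view shows the white box's corner at (255,185), close ahead of the fingers. I'll move sideways and up first, then across.

Call:
{"api": "step_arm", "payload": {
  "moves": [
    {"rx": 0, "ry": 0, "rz": 0, "dx": 0, "dy": -55, "dz": -20, "gripper": 1},
    {"rx": 0, "ry": 0, "rz": 0, "dx": 0, "dy": -55, "dz": -20, "gripper": 1},
    {"rx": 0, "ry": 0, "rz": 0, "dx": 10, "dy": -50, "dz": 0, "gripper": 1}
  ],
  "grip_force": 40
}}

```text
clock: 0.92
tcp_pos: [0.2302, -0.4599, 0.2949]
orientation: [3.061, 0.691, 0.001]
contact_force: [0.7, -0.1, 0.1]
grip_width: 0.085
gripper_force: 0.0
```

Run:
```python
from h import *
plan([.56,-.224,.18],-7,8)
```

```text
0.925 [ 0.2302 -0.4599  0.2949] R [[0.9029702138653477, 0.4297004867530772, 0.0015114748214894835], [0.429703132213662, -0.9029654607764765, -0.0029316907226874444], [0.00010506062809001828, 0.0032967148639082558, -0.99999456030189]] F [ 0.7164 -0.052   0.0593] w 0.0850024905261774 0.0
turn 32.44872179534664
{"dx":49.9,"dy":-8.9,"dz":14.4,"rz":4.06},{"dx":49.1,"dy":-12.4,"dz":14.4,"rz":4.06},{"dx":48.1,"dy":-15.9,"dz":14.4,"rz":4.06},{"dx":46.9,"dy":-19.2,"dz":14.4,"rz":4.06},{"dx":45.4,"dy":-22.5,"dz":14.4,"rz":4.06},{"dx":43.7,"dy":-25.7,"dz":14.4,"rz":4.06},{"dx":41.8,"dy":-28.7,"dz":14.4,"rz":4.06},{"dx":39.7,"dy":-31.6,"dz":14.4,"rz":4.06},
```

Call:
{"api": "step_arm", "payload": {
  "moves": [
    {"rx": 0, "ry": 0, "rz": 4.1, "dx": 50, "dy": -9, "dz": 14, "gripper": 1},
    {"rx": 0, "ry": 0, "rz": 4.1, "dx": 49, "dy": -12, "dz": 14, "gripper": 1},
    {"rx": 0, "ry": 0, "rz": 4.1, "dx": 48, "dy": -16, "dz": 14, "gripper": 1},
    {"rx": 0, "ry": 0, "rz": 4.1, "dx": 47, "dy": -19, "dz": 14, "gripper": 1},
    {"rx": 0, "ry": 0, "rz": 4.1, "dx": 45, "dy": -22, "dz": 14, "gripper": 1},
    {"rx": 0, "ry": 0, "rz": 4.0, "dx": 44, "dy": -26, "dz": 14, "gripper": 1},
    {"rx": 0, "ry": 0, "rz": 4.0, "dx": 42, "dy": -29, "dz": 15, "gripper": 1},
    {"rx": 0, "ry": 0, "rz": 4.0, "dx": 40, "dy": -32, "dz": 15, "gripper": 1},
    {"rx": 0, "ry": 0, "rz": 0, "dx": 0, "dy": 0, "dz": 0, "gripper": 1}
  ]
}}

```text
clock: 2.05
tcp_pos: [0.5644, -0.2196, 0.178]
orientation: [-3.134, 0.18, 0.0]
contact_force: [-1.2, -0.6, -0.9]
grip_width: 0.0855
gripper_force: 0.0
```

Run:
```python
from h import *
st(); K,D,rv,t=cam("wrist"); im=r.grab_frame("wrist"); cv2.imwrite("pics/w2.png",im)
np.save("w1cam.npy",[rv.ravel(),t.ravel()])
```

```text
2.05 [ 0.5644 -0.2196  0.178 ] R [[0.9934491749833045, -0.11427480134147672, 8.064339643689155e-05], [-0.11427458750404607, -0.993445368033316, 0.0027603231567062125], [-0.00023532057171817602, -0.002751456253579849, -0.9999961870490873]] F [-1.2147 -0.5961 -0.9106] w 0.08550603258483185 0.0
```

View pics/w2.png

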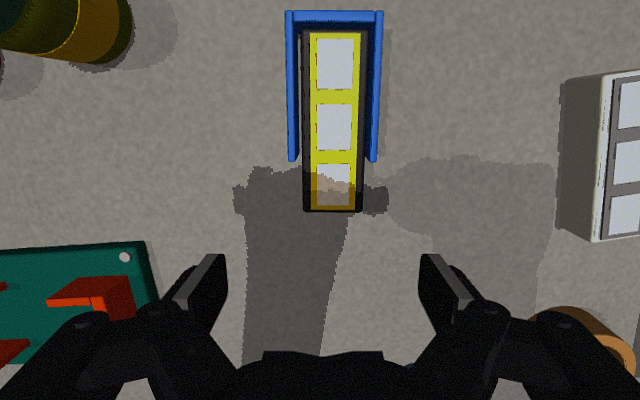

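The wrist view shows the cartridge straight ahead. Its near-end top corners are at (303,211) and (362,212), its far end is near (304..367,30), and the wall ends are at (292,161) and (374,161).

Run:
```python
from h import *
im=cv2.imread("pics/w2.png"); h=cv2.cvtColor(im,cv2.COLOR_BGR2HSV)
m=cv2.inRange(h,(22,80,60),(35,255,255)); m[:25]=0;m[215:]=0;m[:,:280]=0;m[:,400:]=0
ys,xs=np.nonzero(m);p=np.c_[xs,ys].astype(np.float32);b=cv2.boxPoints(cv2.minAreaRect(p));print(b)
# quad corners by edge fits
q=[]
for y in range(40,200,5):
    x=xs[ys==y]; q.append((x.min(),y,x.max()))
q=np.array(q); L=ray("wrist",q[:,[0,1]],.045)[:,:2]; Rr=ray("wrist",q[:,[2,1]],.045)[:,:2]
mid=(L+Rr)/2; k=np.polyfit(mid[:,0],mid[:,1],1); print("yaw",np.degrees(np.arctan(k[0])),"mid at x .56",np.polyval(k,.56),"width",np.linalg.norm(L-Rr,axis=1).mean())
e=ray("wrist",[(303,211),(362,212),(303,30),(368,30)],.045); print(e)
print("mag",ray("wrist",[(292,160),(374,160),(286,11),(383,11)],.045))
```

```text
[[309.  32.]
 [360.  32.]
 [360. 209.]
 [309. 209.]]
yaw -7.06828253125117 mid at x .56 -0.2293548525624894 width 0.0356816446309986
[[ 0.55310984 -0.20427909  0.045     ]
 [ 0.5465967  -0.25221782  0.045     ]
 [ 0.68679154 -0.22223517  0.045     ]
 [ 0.68143614 -0.2679578   0.045     ]]
mag [[ 0.59580068 -0.20134334  0.045     ]
 [ 0.58829596 -0.26515077  0.045     ]
 [ 0.70029641 -0.21204315  0.045     ]
 [ 0.69240595 -0.27939516  0.045     ]]
```

Call:
{"api": "step_arm", "payload": {
  "moves": [
    {"rx": 0, "ry": 0, "rz": 0.5, "dx": 6.5, "dy": 10.5, "dz": 50, "gripper": 1},
    {"rx": 0, "ry": 0, "rz": 0, "dx": 0, "dy": 0, "dz": 50, "gripper": 1},
    {"rx": 0, "ry": 0, "rz": 0, "dx": 0, "dy": 0, "dz": 35, "gripper": 1},
    {"rx": 0, "ry": 0, "rz": 0, "dx": 0, "dy": 0, "dz": 15, "gripper": 1},
    {"rx": 0, "ry": 0, "rz": 0, "dx": 0, "dy": 0, "dz": 0, "gripper": 1},
    {"rx": 0, "ry": 0, "rz": 0, "dx": 0, "dy": 0, "dz": 0, "gripper": -1},
    {"rx": 0, "ry": 0, "rz": 0, "dx": 0, "dy": 0, "dz": 0, "gripper": -1},
    {"rx": 0, "ry": 0, "rz": 0, "dx": 0, "dy": 0, "dz": 0, "gripper": -1},
    {"rx": 0, "ry": 0, "rz": 0, "dx": 0, "dy": 0, "dz": 0, "gripper": -1}
  ],
  "grip_force": 40
}}

```text
clock: 3.22
tcp_pos: [0.5687, -0.2319, 0.0316]
orientation: [-3.132, 0.199, -0.004]
contact_force: [-1.1, 8.7, 9.7]
grip_width: 0.0501
gripper_force: 40.5
```

Call:
{"api": "step_arm", "payload": {
  "moves": [
    {"rx": 0, "ry": 0, "rz": 0, "dx": -2, "dy": 0, "dz": -2, "gripper": -1},
    {"rx": 0, "ry": 0, "rz": 0, "dx": -10, "dy": 0, "dz": -1, "gripper": -1},
    {"rx": 0, "ry": 0, "rz": 0, "dx": -15, "dy": 0, "dz": 0, "gripper": -1}
  ],
  "grip_force": 40
}}

```text
clock: 3.6
tcp_pos: [0.5425, -0.2296, 0.0336]
orientation: [-3.134, 0.198, -0.007]
contact_force: [3.2, 4.1, -2.8]
grip_width: 0.0502
gripper_force: 42.4
```

Call:
{"api": "step_arm", "payload": {
  "moves": [
    {"rx": 0, "ry": 0, "rz": 0, "dx": -25, "dy": 0, "dz": 0, "gripper": -1},
    {"rx": 0, "ry": 0, "rz": 0, "dx": -30, "dy": 0, "dz": 0, "gripper": -1},
    {"rx": 0, "ry": 0, "rz": 0, "dx": -30, "dy": 0, "dz": 0, "gripper": -1},
    {"rx": 0, "ry": 0, "rz": 0, "dx": -12, "dy": 0, "dz": 0, "gripper": -1},
    {"rx": 0, "ry": 0, "rz": 0, "dx": 0, "dy": 0, "dz": 1, "gripper": -1},
    {"rx": 0, "ry": 0, "rz": 0, "dx": 0, "dy": 0, "dz": 0, "gripper": -1}
  ],
  "grip_force": 40
}}

```text
clock: 4.35
tcp_pos: [0.4455, -0.2199, 0.0317]
orientation: [3.135, -0.204, 0.003]
contact_force: [-0.9, 0.3, -0.7]
grip_width: 0.0498
gripper_force: 41.5
```

Run:
```python
from h import *
st(); im=r.grab_frame("wrist"); cv2.imwrite("pics/w3.png",im)
```

```text
4.35 [ 0.4455 -0.2199  0.0317] R [[0.9915806345966367, -0.12947348837897366, 0.0021120842574452793], [-0.1294726220157718, -0.9915828487202836, -0.0005424685505093276], [0.0021645418203051826, 0.00026444422283308214, -0.9999976224111542]] F [-0.9305  0.3392 -0.7237] w 0.049781232301251845 41.45750630843395
```

View pics/w3.png

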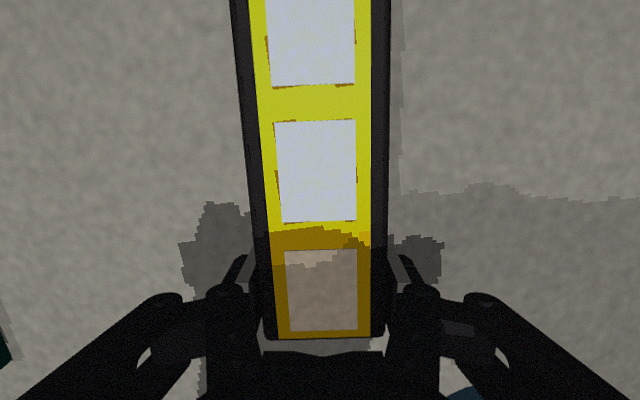

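The cartridge is clear of the magazine and lies flat, held near its end at rows 250–340. I'll let go and move on to the middle.

Call:
{"api": "step_arm", "payload": {
  "moves": [
    {"rx": 0, "ry": 0, "rz": 0, "dx": 0, "dy": 0, "dz": 1, "gripper": -1},
    {"rx": 0, "ry": 0, "rz": 0, "dx": 0, "dy": 0, "dz": 0, "gripper": 1},
    {"rx": 0, "ry": 0, "rz": 0, "dx": 0, "dy": 0, "dz": 0, "gripper": 1},
    {"rx": 0, "ry": 0, "rz": 0, "dx": 0, "dy": 0, "dz": 0, "gripper": 1},
    {"rx": 0, "ry": 0, "rz": 0, "dx": 0, "dy": 0, "dz": 0, "gripper": 1},
    {"rx": 0, "ry": 0, "rz": 0, "dx": 0, "dy": 0, "dz": -50, "gripper": 1},
    {"rx": 0, "ry": 0, "rz": 0, "dx": 0, "dy": 0, "dz": -50, "gripper": 1},
    {"rx": 0, "ry": 0, "rz": 0, "dx": 0, "dy": 0, "dz": -10, "gripper": 1}
  ],
  "grip_force": 40
}}

```text
clock: 5.4
tcp_pos: [0.4456, -0.2204, 0.1434]
orientation: [3.133, -0.205, 0.009]
contact_force: [-0.1, 0.0, -0.8]
grip_width: 0.0856
gripper_force: 0.0
```

Run:
```python
from h import *
o,R=st(); im=r.grab_frame("wrist"); cv2.imwrite("pics/w4.png",im)
h=cv2.cvtColor(im,cv2.COLOR_BGR2HSV)
m=cv2.inRange(h,(22,80,50),(35,255,255)); n,l,s,c=cv2.connectedComponentsWithStats(m)
i=1+np.argmax(s[1:,4]); print(s[i],c[i]); ys,xs=np.nonzero(l==i)
top,bot=ys.min(),ys.max(); q=np.array([(xs[ys==y].min(),y,xs[ys==y].max()) for y in range(top+6,bot-6,4)])
L=ray("wrist",q[:,[0,1]],.044)[:,:2];Q=ray("wrist",q[:,[2,1]],.044)[:,:2];mid=(L+Q)/2
k=np.polyfit(mid[:,0],mid[:,1],1)
e=ray("wrist",[((xs[ys==top]).mean(),top-1),((xs[ys==bot]).mean(),bot+1)],.044); c=e.mean(0)
print("yaw",np.degrees(np.arctan(k[0])),"ends",e,"len",np.linalg.norm(e[0]-e[1]),"centre",c[0],np.polyval(k,c[0]),"w",np.linalg.norm(L-Q,axis=1).mean())
```

```text
5.4 [ 0.4456 -0.2204  0.1434] R [[0.9914894343064667, -0.130072445602052, 0.005464481104717192], [-0.13006226845085156, -0.9915034316684569, -0.002179751153744386], [0.005701577330985962, 0.0014504774299685563, -0.9999826939158316]] F [-0.1034  0.0139 -0.8473] w 0.08557721712207704 0.0
[ 285   30   63  204 4907] [318.3528 127.4027]
yaw -5.195774237488558 ends [[ 0.5605 -0.2444  0.044 ]
 [ 0.4304 -0.202   0.044 ]] len 0.13685402931142007 centre 0.4954559805675903 -0.2237023861945614 w 0.035822374371195106
```

Call:
{"api": "step_arm", "payload": {
  "moves": [
    {"rx": 0, "ry": 0, "rz": 0, "dx": 50, "dy": -3, "dz": 0, "gripper": 1},
    {"rx": 0, "ry": 0, "rz": -2.3, "dx": 0, "dy": 0, "dz": 50, "gripper": 1},
    {"rx": 0, "ry": 0, "rz": 0, "dx": 0, "dy": 0, "dz": 40, "gripper": 1},
    {"rx": 0, "ry": 0, "rz": 0, "dx": 0, "dy": 0, "dz": 17, "gripper": 1},
    {"rx": 0, "ry": 0, "rz": 0, "dx": 0, "dy": 0, "dz": 0, "gripper": 1},
    {"rx": 0, "ry": 0, "rz": 0, "dx": 0, "dy": 0, "dz": 0, "gripper": -1},
    {"rx": 0, "ry": 0, "rz": 0, "dx": 0, "dy": 0, "dz": 0, "gripper": -1},
    {"rx": 0, "ry": 0, "rz": 0, "dx": 0, "dy": 0, "dz": 0, "gripper": -1},
    {"rx": 0, "ry": 0, "rz": 0, "dx": 0, "dy": 0, "dz": 0, "gripper": -1},
    {"rx": 0, "ry": 0, "rz": 0, "dx": 0, "dy": 0, "dz": -30, "gripper": -1},
    {"rx": 0, "ry": 0, "rz": 0, "dx": 0, "dy": 0, "dz": -60, "gripper": -1},
    {"rx": 0, "ry": 0, "rz": 0, "dx": 0, "dy": 0, "dz": -60, "gripper": -1},
    {"rx": 0, "ry": 0, "rz": 0, "dx": 0, "dy": 0, "dz": -20, "gripper": -1}
  ],
  "grip_force": 45
}}

```text
clock: 7.08
tcp_pos: [0.4954, -0.2237, 0.208]
orientation: [3.136, -0.142, 0.011]
contact_force: [0.5, -0.4, -2.6]
grip_width: 0.049
gripper_force: 48.1
```

Run:
```python
from h import *
# hover well short of the cradle on the end-stop side, so the wrist camera (ahead along tool x = cradle +y) sees it
c=np.array([.4667,.0655]);y=np.array([.0381,.9993])
plan([*(c-.07*y),.205],87.8,10)
```

```text
7.075 [ 0.4954 -0.2237  0.208 ] R [[0.9959052363503665, -0.09015093723301583, 0.006750461164257774], [-0.09013563374381804, -0.9959262639466706, -0.0025385647178957473], [0.006951815555781306, 0.0019197128002632587, -0.9999739931434432]] F [ 0.4939 -0.4039 -2.5714] w 0.049009571208535586 48.08976709842682
turn -92.97153535226948
{"dx":-5.1,"dy":-21.6,"dz":0.3,"rz":-9.30},{"dx":-1.5,"dy":-22.1,"dz":0.3,"rz":-9.30},{"dx":2.0,"dy":-22.1,"dz":0.3,"rz":-9.30},{"dx":5.6,"dy":-21.4,"dz":0.3,"rz":-9.30},{"dx":9.0,"dy":-20.3,"dz":0.3,"rz":-9.30},{"dx":12.1,"dy":-18.5,"dz":0.3,"rz":-9.30},{"dx":15.0,"dy":-16.3,"dz":0.3,"rz":-9.30},{"dx":17.4,"dy":-13.7,"dz":0.3,"rz":-9.30},{"dx":19.4,"dy":-10.7,"dz":0.3,"rz":-9.30},{"dx":20.9,"dy":-7.4,"dz":0.3,"rz":-9.30},
```

Call:
{"api": "step_arm", "payload": {
  "moves": [
    {"rx": 0, "ry": 0, "rz": -9.3, "dx": -5, "dy": -21.5, "dz": 0, "gripper": -1},
    {"rx": 0, "ry": 0, "rz": -9.3, "dx": -1.5, "dy": -22, "dz": 0, "gripper": -1},
    {"rx": 0, "ry": 0, "rz": -9.3, "dx": 2, "dy": -22, "dz": 0, "gripper": -1},
    {"rx": 0, "ry": 0, "rz": -9.3, "dx": 5.5, "dy": -21.5, "dz": 0, "gripper": -1},
    {"rx": 0, "ry": 0, "rz": -9.3, "dx": 9, "dy": -20, "dz": 0, "gripper": -1},
    {"rx": 0, "ry": 0, "rz": -9.3, "dx": 12, "dy": -18.5, "dz": 0, "gripper": -1},
    {"rx": 0, "ry": 0, "rz": -9.3, "dx": 15, "dy": -16.5, "dz": 0, "gripper": -1},
    {"rx": 0, "ry": 0, "rz": -9.3, "dx": 17.5, "dy": -13.5, "dz": 0, "gripper": -1},
    {"rx": 0, "ry": 0, "rz": -9.3, "dx": 19.5, "dy": -10.5, "dz": 0, "gripper": -1},
    {"rx": 0, "ry": 0, "rz": -9.3, "dx": 21, "dy": -7.5, "dz": 0, "gripper": -1},
    {"rx": 0, "ry": 0, "rz": 0, "dx": 0, "dy": 0, "dz": 0, "gripper": -1},
    {"rx": 0, "ry": 0, "rz": 0, "dx": 0, "dy": 0, "dz": 0, "gripper": -1}
  ]
}}

```text
clock: 8.57
tcp_pos: [0.4627, -0.0049, 0.2035]
orientation: [2.265, 2.175, -0.001]
contact_force: [0.0, -0.3, -2.7]
grip_width: 0.0497
gripper_force: 47.9
```

Run:
```python
from h import *
st(); cv2.imwrite("pics/w5.png",r.grab_frame("wrist"))
```

```text
8.575 [ 0.4627 -0.0049  0.2035] R [[0.04047267821447453, 0.9991806056931076, 0.00028200160001812225], [0.9991803282073559, -0.0404724388337363, -0.0008083429285729454], [-0.0007962672844715067, 0.0003144862544961855, -0.9999996335283365]] F [ 0.039  -0.3119 -2.6732] w 0.04969687805227184 47.89990425109863
```

View pics/w5.png

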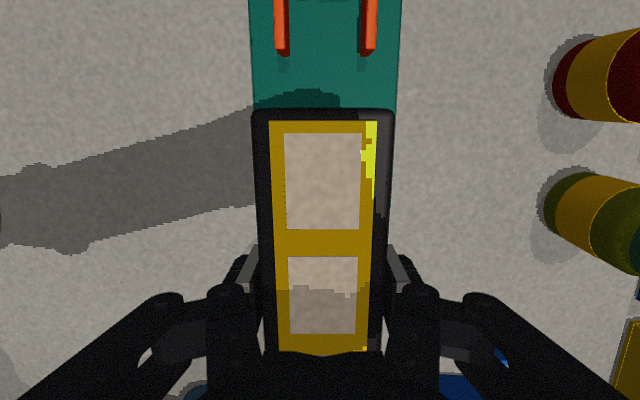

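The guides' near ends are at (281,52) and (369,52), the base edges are at about (253,100) and (397,100), and the held cartridge's top corners are at (257,112) and (393,112). I'll compute from those.

Run:
```python
from h import *
im=cv2.imread("pics/w5.png"); h=cv2.cvtColor(im,cv2.COLOR_BGR2HSV)
m=cv2.inRange(h,(3,150,150),(15,255,255))
for y in (5,20,35,45,50,54,57):
    x=np.nonzero(m[y,240:420])[0]+240; print(y,x[x<322].min() if (x<322).any() else 0,x[x<322].max() if (x<322).any() else 0,x[x>322].min() if (x>322).any() else 0,x[x>322].max() if (x>322).any() else 0)
t=cv2.inRange(h,(70,80,30),(95,255,255))
a=[]
for y in range(5,85,10):
    x=np.nonzero(t[y])[0]; x=x[(x>200)&(x<450)]; a.append((x.min(),y,x.max()))
a=np.array(a,float); L=ray("wrist",a[:,:2],.02)[:,:2]; Q=ray("wrist",a[:,[2,1]],.02)[:,:2]
mid=(L+Q)/2; print("base w",np.linalg.norm(L-Q,axis=1).mean(),"mid",mid[[0,-1]]); k=np.polyfit(mid[:,1],mid[:,0],1); print("yaw",-np.degrees(k[0]),"x at y=.0655",np.polyval(k,.0655))
print("guide near-inner tops z.06",ray("wrist",[(287,48),(362,48),(275,48),(376,48)],.06))
print("cart",ray("wrist",[(257,112),(393,112)],.2125), ray("wrist",[(269,122),(377,122),(277,350),(367,350)],.2125))
```

```text
5 273 283 367 376
20 274 283 367 375
35 274 283 366 375
45 275 284 366 375
50 0 0 0 0
54 0 0 0 0
57 0 0 0 0
base w 0.12698874551810035 mid [[0.47173212 0.14684391]
 [0.46955297 0.09165714]]
yaw -2.2970603739368642 x at y=.0655 0.46843314750046944
guide near-inner tops z.06 [[0.44193366 0.10845047 0.06      ]
 [0.49777999 0.10617843 0.06      ]
 [0.43299472 0.10884262 0.06      ]
 [0.50822212 0.10578762 0.06      ]]
cart [[0.44483716 0.0654339  0.2125    ]
 [0.48959521 0.06360015 0.2125    ]] [[ 0.4485159   0.0620536   0.2125    ]
 [ 0.48432992  0.06058157  0.2125    ]
 [ 0.44371945 -0.02941082  0.2125    ]
 [ 0.48086847 -0.03098038  0.2125    ]]
```

Call:
{"api": "step_arm", "payload": {
  "moves": [
    {"rx": 0, "ry": 0, "rz": 0, "dx": 40, "dy": 1.3, "dz": 0, "gripper": -1},
    {"rx": 0, "ry": 0, "rz": 0, "dx": 35, "dy": 1, "dz": 10, "gripper": -1},
    {"rx": 0, "ry": 0, "rz": 0, "dx": 0, "dy": 0, "dz": 40, "gripper": -1},
    {"rx": 0, "ry": 0, "rz": 0, "dx": 0, "dy": 0, "dz": 45, "gripper": -1},
    {"rx": 0, "ry": 0, "rz": 0, "dx": 0, "dy": 0, "dz": 25, "gripper": -1},
    {"rx": 0, "ry": 0, "rz": 0, "dx": 0, "dy": 0, "dz": 16, "gripper": -1},
    {"rx": 0, "ry": 0, "rz": 0, "dx": 0, "dy": 0, "dz": 5, "gripper": -1},
    {"rx": 0, "ry": 0, "rz": 0, "dx": 0, "dy": 0, "dz": 0, "gripper": -1}
  ]
}}

```text
clock: 9.62
tcp_pos: [0.4684, 0.0707, 0.0627]
orientation: [2.263, 2.178, 0.001]
contact_force: [0.1, 0.1, -2.9]
grip_width: 0.0494
gripper_force: 47.7
```

Not touching yet, so I'll lower it in small steps.

Call:
{"api": "step_arm", "payload": {
  "moves": [
    {"rx": 0, "ry": 0, "rz": 0, "dx": 0, "dy": 0, "dz": 3, "gripper": -1},
    {"rx": 0, "ry": 0, "rz": 0, "dx": 0, "dy": 0, "dz": 2, "gripper": -1},
    {"rx": 0, "ry": 0, "rz": 0, "dx": 0, "dy": 0, "dz": 1, "gripper": -1},
    {"rx": 0, "ry": 0, "rz": 0, "dx": 0, "dy": 0, "dz": 0, "gripper": -1}
  ]
}}

```text
clock: 10.12
tcp_pos: [0.4679, 0.0708, 0.0563]
orientation: [2.263, 2.179, -0.0]
contact_force: [-0.2, -0.5, -2.5]
grip_width: 0.0496
gripper_force: 47.8
```

Call:
{"api": "step_arm", "payload": {
  "moves": [
    {"rx": 0, "ry": 0, "rz": 0, "dx": 0, "dy": 0, "dz": 1.5, "gripper": -1},
    {"rx": 0, "ry": 0, "rz": 0, "dx": 0, "dy": 0, "dz": 0, "gripper": -1}
  ]
}}

```text
clock: 10.38
tcp_pos: [0.468, 0.0708, 0.0549]
orientation: [2.263, 2.179, 0.0]
contact_force: [-0.8, -0.1, -0.2]
grip_width: 0.0494
gripper_force: 48.2
```

Fz has dropped, so it is seated. I'll release, rise and look at the knob.

Call:
{"api": "step_arm", "payload": {
  "moves": [
    {"rx": 0, "ry": 0, "rz": 0, "dx": 0, "dy": 0, "dz": 0, "gripper": 1},
    {"rx": 0, "ry": 0, "rz": 0, "dx": 0, "dy": 0, "dz": 0, "gripper": 1},
    {"rx": 0, "ry": 0, "rz": 0, "dx": 0, "dy": 0, "dz": 0, "gripper": 1},
    {"rx": 0, "ry": 0, "rz": 0, "dx": 0, "dy": 0, "dz": 0, "gripper": 1},
    {"rx": 0, "ry": 0, "rz": 0, "dx": 0, "dy": 0, "dz": -50, "gripper": 1},
    {"rx": 0, "ry": 0, "rz": 0, "dx": 0, "dy": 0, "dz": -60, "gripper": 1},
    {"rx": 0, "ry": 0, "rz": 0, "dx": 0, "dy": 0, "dz": -60, "gripper": 1},
    {"rx": 0, "ry": 0, "rz": 0, "dx": 0, "dy": 0, "dz": -10, "gripper": 1},
    {"rx": 0, "ry": 0, "rz": 0, "dx": 0, "dy": 0, "dz": 0, "gripper": 1}
  ]
}}

```text
clock: 11.5
tcp_pos: [0.468, 0.0706, 0.235]
orientation: [2.262, 2.178, 0.001]
contact_force: [0.1, 0.1, -0.3]
grip_width: 0.0853
gripper_force: 0.0
```

Run:
```python
from h import *
st(); K,D,rv,t=cam("wrist"); cv2.imwrite("pics/w6.png",r.grab_frame("wrist"))
```

```text
11.5 [0.468  0.0706 0.235 ] R [[0.03803602629747238, 0.9992755676677352, 0.001265134705612158], [0.9992762816934104, -0.03803546470046637, -0.00046504839677778865], [-0.00041659151424644893, 0.001281907697514842, -0.9999990915816701]] F [ 0.1023  0.0608 -0.3042] w 0.08532308135791383 0.0
```

View pics/w6.png

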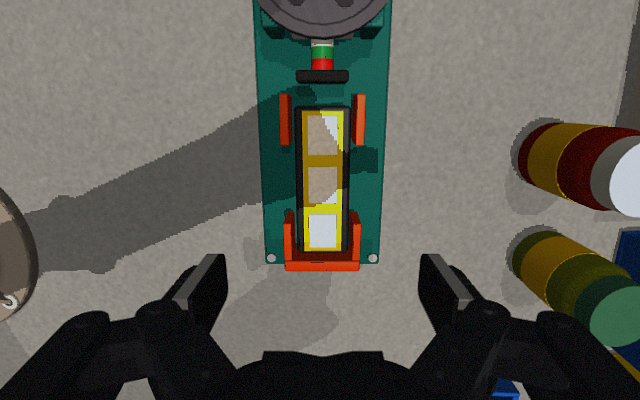

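The picture shows the cartridge seated between the guides at (323,180), with the pad, rod and wheel at the top. I'll move over the wheel and segment the knob.

Call:
{"api": "step_arm", "payload": {
  "moves": [
    {"rx": 0, "ry": 0, "rz": 0, "dx": 40, "dy": 0, "dz": 0, "gripper": 1},
    {"rx": 0, "ry": 0, "rz": 0, "dx": 40, "dy": 0, "dz": 0, "gripper": 1},
    {"rx": 0, "ry": 0, "rz": 0, "dx": 0, "dy": 0, "dz": 0, "gripper": 1}
  ]
}}

```text
clock: 11.92
tcp_pos: [0.4695, 0.1538, 0.233]
orientation: [-2.254, -2.183, 0.003]
contact_force: [0.3, -0.5, -0.8]
grip_width: 0.0853
gripper_force: 0.0
```

```bash
cat > k.py <<'E'
from h import *
st(); im=r.grab_frame("wrist"); cv2.imwrite("pics/w7.png",im)
h=cv2.cvtColor(im,cv2.COLOR_BGR2HSV); m=cv2.inRange(h,(3,140,100),(15,255,255))
n,l,s,c=cv2.connectedComponentsWithStats(m)
for i in range(1,n):
    if s[i,4]>80:
        ct=cv2.findContours((l==i).astype(np.uint8),0,2)[0][0]; print(s[i],c[i],cv2.minEnclosingCircle(ct)); print(ray("wrist",[c[i]],.133),ray("wrist",[c[i]],.11))
P=[[.4756,.2509,.091]]; print("hub proj",proj("wrist",P),"knob proj",proj("wrist",[[.4345,.2335,.133],[.4345,.2335,.089]]))
g=cv2.GaussianBlur(cv2.cvtColor(im,6),(5,5),0)
cc=cv2.HoughCircles(g,cv2.HOUGH_GRADIENT,1.5,60,param1=80,param2=40,minRadius=60,maxRadius=130)
print("circles",None if cc is None else cc[0][:3])
if cc is not None: print(ray("wrist",cc[0][:3,:2],.087))
E
python3 k.py
```

```text
11.925 [0.4695 0.1538 0.233 ] R [[0.0319063814176751, 0.9994850204295314, -0.0034171277132294875], [0.9994902564676698, -0.03190241287167561, 0.001209660760922365], [0.0011000231912006015, -0.0034539817521025075, -0.9999934299579348]] F [ 0.2681 -0.4687 -0.848 ] w 0.08531039488729328 0.0
[ 248   78   35   37 1009] [264.995   95.6809] ((264.69805908203125, 95.69480895996094), 18.4494571685791)
[[0.4359 0.2305 0.133 ]] [[0.4319 0.2312 0.11  ]]
[285 187   9  45 358] [288.6341 209.    ] ((288.5, 209.0), 22.27676773071289)
[[0.4463 0.1532 0.133 ]] [[0.4434 0.1458 0.11  ]]
[356 188  10  45 362] [360.0414 209.768 ] ((360.5, 210.0), 22.27676773071289)
[[0.4969 0.1509 0.133 ]] [[0.4994 0.1433 0.11  ]]
[ 287  299   73   42 1117] [323.2175 327.1137] ((323.0, 318.25), 40.36174392700195)
[[0.4674 0.0533 0.133 ]] [[0.4668 0.0355 0.11  ]]
hub proj [[325.1747  66.7305]] knob proj [[262.5128  90.8306]
 [272.7298  93.0728]]
circles [[324.75  68.25  68.7 ]
 [419.25 234.75 125.85]
 [326.25 272.25  69.45]]
[[0.4753 0.2502 0.087 ]
 [0.5539 0.1108 0.087 ]
 [0.471  0.0768 0.087 ]]
```

View pics/w7.png

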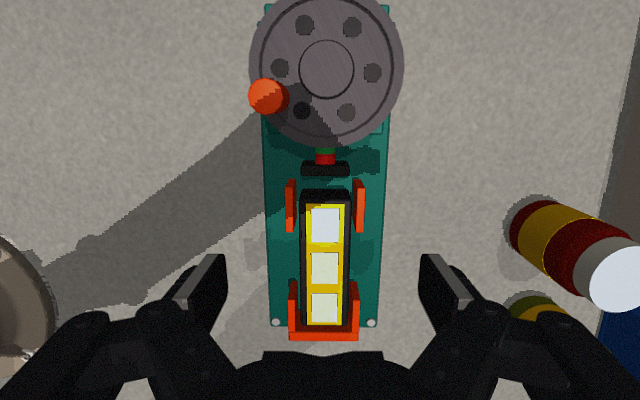

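The wheel circle is centred at (325,68), the knob is at (265,96), and the cartridge is seated. The hub is at about (.4753,.2502) and the knob at about (.4346,.2309). I'll go down over the knob and grip it.

Call:
{"api": "step_arm", "payload": {
  "moves": [
    {"rx": 0, "ry": 0, "rz": 0, "dx": 39.5, "dy": -20, "dz": 0, "gripper": 1},
    {"rx": 0, "ry": 0, "rz": 0, "dx": 39.5, "dy": -19.5, "dz": 0, "gripper": 1},
    {"rx": 0, "ry": 0, "rz": 0, "dx": 0, "dy": 0, "dz": 40, "gripper": 1},
    {"rx": 0, "ry": 0, "rz": 0, "dx": 0, "dy": 0, "dz": 40, "gripper": 1},
    {"rx": 0, "ry": 0, "rz": 0, "dx": 0, "dy": 0, "dz": 25, "gripper": 1},
    {"rx": 0, "ry": 0, "rz": 0, "dx": 0, "dy": 0, "dz": 10, "gripper": 1},
    {"rx": 0, "ry": 0, "rz": 0, "dx": 0, "dy": 0, "dz": 0, "gripper": 1},
    {"rx": 0, "ry": 0, "rz": 0, "dx": 0, "dy": 0, "dz": 0, "gripper": -1},
    {"rx": 0, "ry": 0, "rz": 0, "dx": 0, "dy": 0, "dz": 0, "gripper": -1},
    {"rx": 0, "ry": 0, "rz": 0, "dx": 0, "dy": 0, "dz": 0, "gripper": -1},
    {"rx": 0, "ry": 0, "rz": 0, "dx": 0, "dy": 0, "dz": 0, "gripper": -1},
    {"rx": 0, "ry": 0, "rz": 0, "dx": 0, "dy": 0, "dz": 0, "gripper": -1}
  ],
  "grip_force": 60
}}

```text
clock: 13.48
tcp_pos: [0.4342, 0.2313, 0.1205]
orientation: [2.262, 2.179, -0.0]
contact_force: [-2.8, -2.4, 8.3]
grip_width: 0.0228
gripper_force: 58.4
```

```bash
cat > arc.py <<'E'
from h import *
import sys
hub=np.array([.4753,.2502]); o,R=st(); p=np.array(o["tcp_pos"][:2])+.003*R[:2,2]
d=p-hub; phi=np.arctan2(d[1],d[0]); print("phi",np.degrees(phi),"r",np.linalg.norm(d))
if len(sys.argv)>1:
    n,tot=int(sys.argv[1]),float(sys.argv[2]); f0=float(sys.argv[3]) if len(sys.argv)>3 else phi
    T=R[:2,:2]; c=lambda f:hub+.045*np.array([np.cos(f),np.sin(f)])
    q=p if len(sys.argv)<4 else c(f0)
    for i in range(1,n+1):
        e=c(f0-tot*i/n); s=(e-q)*1000@T; q=e; print("(%.1f,%.1f)"%(s[0],s[1]),end=" ")
    print("end phi rad",f0-tot)
E
python3 arc.py 20 4.0
```

```text
13.475 [0.4342 0.2313 0.1205] R [[0.03748771120724226, 0.9992970647719565, 0.00021873864467884197], [0.9992969751953703, -0.03748760171604815, -0.00048485354718889574], [-0.00047631273935850617, 0.00023676091574072606, -0.9999998585352116]] F [-2.7904 -2.3877  8.2565] w 0.022750359665041842 58.409403562545776
phi -155.2633737659895 r 0.045245006671059775
(8.5,-3.0) (8.9,-1.5) (9.0,0.3) (8.7,2.1) (8.2,3.8) (7.3,5.3) (6.1,6.6) (4.6,7.7) (3.0,8.5) (1.3,8.9) (-0.5,9.0) (-2.3,8.7) (-4.0,8.1) (-5.5,7.1) (-6.8,5.9) (-7.8,4.4) (-8.6,2.7) (-8.9,1.0) (-8.9,-0.8) (-8.6,-2.6) end phi rad -6.709857079971105
```

Call:
{"api": "step_arm", "payload": {
  "moves": [
    {"rx": 0, "ry": 0, "rz": 0, "dx": 8.5, "dy": -3, "dz": 0, "gripper": -1},
    {"rx": 0, "ry": 0, "rz": 0, "dx": 8.9, "dy": -1.5, "dz": 0, "gripper": -1},
    {"rx": 0, "ry": 0, "rz": 0, "dx": 9, "dy": 0.3, "dz": 0, "gripper": -1},
    {"rx": 0, "ry": 0, "rz": 0, "dx": 8.7, "dy": 2.1, "dz": 0, "gripper": -1},
    {"rx": 0, "ry": 0, "rz": 0, "dx": 8.2, "dy": 3.8, "dz": 0, "gripper": -1},
    {"rx": 0, "ry": 0, "rz": 0, "dx": 7.3, "dy": 5.3, "dz": 0, "gripper": -1}
  ],
  "grip_force": 60
}}

```text
clock: 14.22
tcp_pos: [0.4418, 0.2813, 0.1205]
orientation: [2.262, 2.18, -0.005]
contact_force: [-6.4, -4.1, 11.6]
grip_width: 0.0224
gripper_force: 58.8
```

```bash
python3 arc.py
```

```text
14.225 [0.4418 0.2813 0.1205] R [[0.03689632079448968, 0.9993171179492075, -0.0019897953461701346], [0.9993159626744703, -0.03690112039716553, -0.0024318835149760997], [-0.0025036485030088484, -0.0018987066975798, -0.9999950633163395]] F [-6.3723 -4.1188 11.5763] w 0.02242783605536233 58.78363609313965
phi 137.21801488683093 r 0.04571672648178245
```

The wheel follows, with about 7.3 N tangential drag. Continuing to 4.0 rad.

Call:
{"api": "step_arm", "payload": {
  "moves": [
    {"rx": 0, "ry": 0, "rz": 0, "dx": 6.1, "dy": 6.6, "dz": 0, "gripper": -1},
    {"rx": 0, "ry": 0, "rz": 0, "dx": 4.6, "dy": 7.7, "dz": 0, "gripper": -1},
    {"rx": 0, "ry": 0, "rz": 0, "dx": 3.0, "dy": 8.5, "dz": 0, "gripper": -1},
    {"rx": 0, "ry": 0, "rz": 0, "dx": 1.3, "dy": 8.9, "dz": 0, "gripper": -1},
    {"rx": 0, "ry": 0, "rz": 0, "dx": -0.5, "dy": 9.0, "dz": 0, "gripper": -1},
    {"rx": 0, "ry": 0, "rz": 0, "dx": -2.3, "dy": 8.7, "dz": 0, "gripper": -1},
    {"rx": 0, "ry": 0, "rz": 0, "dx": -4.0, "dy": 8.1, "dz": 0, "gripper": -1},
    {"rx": 0, "ry": 0, "rz": 0, "dx": -5.5, "dy": 7.1, "dz": 0, "gripper": -1},
    {"rx": 0, "ry": 0, "rz": 0, "dx": -6.8, "dy": 5.9, "dz": 0, "gripper": -1},
    {"rx": 0, "ry": 0, "rz": 0, "dx": -7.8, "dy": 4.4, "dz": 0, "gripper": -1},
    {"rx": 0, "ry": 0, "rz": 0, "dx": -8.6, "dy": 2.7, "dz": 0, "gripper": -1},
    {"rx": 0, "ry": 0, "rz": 0, "dx": -8.9, "dy": 1.0, "dz": 0, "gripper": -1},
    {"rx": 0, "ry": 0, "rz": 0, "dx": -8.9, "dy": -0.8, "dz": 0, "gripper": -1},
    {"rx": 0, "ry": 0, "rz": 0, "dx": -8.6, "dy": -2.6, "dz": 0, "gripper": -1}
  ]
}}

```text
clock: 15.98
tcp_pos: [0.5172, 0.2356, 0.1207]
orientation: [-2.258, -2.18, -0.011]
contact_force: [2.9, 9.9, -4.8]
grip_width: 0.0228
gripper_force: 58.8
```

```bash
python3 arc.py 8 1.6 -6.71
python3 - <<'E'
from h import *
# look for rod bands in wrist and top views
for n in("wrist","top"):
    im=r.grab_frame(n); cv2.imwrite(f"pics/z_{n}.png",im)
P=[[.4685+.0381*s,.066+.9993*s,.05] for s in(.065,.075,.085,.1,.115)]
print(proj("top",P),proj("wrist",P))
E
```

```text
15.975 [0.5172 0.2356 0.1207] R [[0.0352275728910465, 0.999374900139472, 0.002971040125279225], [0.9993563563709733, -0.03524675960708101, 0.006673748431930221], [0.006774296209794931, 0.002734027874888677, -0.9999733166452199]] F [ 2.8588  9.8702 -4.7673] w 0.022838386608263365 58.82683217525482
phi -19.159547969532298 r 0.04437933905739425
(-7.9,-4.2) (-6.9,-5.7) (-5.6,-7.0) (-4.1,-8.0) (-2.5,-8.6) (-0.7,-9.0) (1.1,-8.9) (2.8,-8.5) end phi rad -8.31
[[286.90762821 213.47997412]
 [284.25794712 213.30882865]
 [281.60862759 213.13771897]
 [277.63531268 212.88112064]
 [273.66277641 212.62460054]] [[262.61100901 362.34944216]
 [261.85451689 350.91828192]
 [261.0826522  339.17545405]
 [259.8954014  320.95474121]
 [258.67197554 301.97488551]]
```

Run:
```python
import cv2,numpy as np
im=cv2.imread("pics/z_wrist.png");h=cv2.cvtColor(im,cv2.COLOR_BGR2HSV)
for y in range(270,385,5): print(y,[tuple(int(v) for v in h[y,x]) for x in(255,260,265)])
im=cv2.imread("pics/z_top.png");h=cv2.cvtColor(im,cv2.COLOR_BGR2HSV)
print([(x,*[int(v) for v in h[213,x]]) for x in range(262,292)])
```

```text
270 [(150, 16, 48), (0, 21, 48), (102, 47, 27)]
275 [(170, 16, 49), (150, 12, 22), (126, 58, 22)]
280 [(154, 35, 51), (105, 43, 24), (0, 14, 18)]
285 [(165, 44, 23), (117, 94, 30), (150, 43, 12)]
290 [(90, 35, 22), (155, 73, 21), (141, 46, 39)]
295 [(150, 16, 32), (72, 40, 32), (128, 82, 25)]
300 [(100, 67, 23), (138, 58, 22), (0, 0, 18)]
305 [(126, 61, 21), (150, 20, 26), (124, 74, 24)]
310 [(90, 71, 25), (105, 54, 19), (72, 102, 25)]
315 [(108, 58, 22), (135, 54, 19), (120, 31, 25)]
320 [(98, 39, 26), (100, 48, 16), (141, 66, 27)]
325 [(90, 64, 20), (100, 33, 23), (113, 43, 24)]
330 [(146, 97, 21), (102, 41, 31), (90, 43, 24)]
335 [(150, 29, 26), (102, 49, 26), (129, 78, 23)]
340 [(176, 66, 27), (0, 36, 14), (111, 85, 21)]
345 [(165, 77, 20), (103, 78, 23), (145, 96, 16)]
350 [(105, 21, 24), (0, 14, 18), (150, 36, 21)]
355 [(120, 128, 12), (140, 46, 33), (30, 17, 15)]
360 [(60, 40, 32), (103, 58, 31), (0, 49, 26)]
365 [(150, 11, 23), (0, 0, 10), (159, 170, 15)]
370 [(77, 74, 24), (167, 104, 22), (130, 33, 23)]
375 [(124, 64, 28), (0, 15, 17), (160, 26, 30)]
380 [(9, 85, 21), (146, 99, 18), (113, 121, 19)]
[(262, 18, 52, 107), (263, 18, 54, 108), (264, 19, 52, 107), (265, 19, 50, 107), (266, 19, 52, 107), (267, 19, 51, 106), (268, 19, 53, 106), (269, 18, 53, 105), (270, 19, 54, 104), (271, 19, 54, 103), (272, 18, 54, 103), (273, 19, 53, 101), (274, 20, 51, 100), (275, 19, 55, 97), (276, 19, 52, 94), (277, 17, 54, 94), (278, 17, 53, 91), (279, 18, 52, 89), (280, 18, 50, 86), (281, 18, 53, 82), (282, 19, 52, 78), (283, 21, 57, 72), (284, 21, 50, 66), (285, 16, 55, 60), (286, 25, 84, 58), (287, 29, 125, 102), (288, 30, 98, 153), (289, 36, 46, 172), (290, 41, 29, 175), (291, 39, 29, 175)]
```

Call:
{"api": "step_arm", "payload": {
  "moves": [
    {"rx": 0, "ry": 0, "rz": 0, "dx": -7.9, "dy": -4.2, "dz": 0, "gripper": -1},
    {"rx": 0, "ry": 0, "rz": 0, "dx": -6.9, "dy": -5.7, "dz": 0, "gripper": -1},
    {"rx": 0, "ry": 0, "rz": 0, "dx": -5.6, "dy": -7.0, "dz": 0, "gripper": -1},
    {"rx": 0, "ry": 0, "rz": 0, "dx": -2.1, "dy": -3.9, "dz": 0, "gripper": -1},
    {"rx": 0, "ry": 0, "rz": 0, "dx": 0, "dy": 0, "dz": 0, "gripper": -1}
  ]
}}

```text
clock: 16.7
tcp_pos: [0.4973, 0.2117, 0.1207]
orientation: [2.262, 2.179, 0.01]
contact_force: [6.8, 5.1, -4.3]
grip_width: 0.0223
gripper_force: 59.5
```

```bash
python3 arc.py
```

```text
16.7 [0.4973 0.2117 0.1207] R [[0.03746699995872593, 0.9992849162739151, 0.005087241052558335], [0.9992890763563155, -0.037487536315872316, 0.004003310618430402], [0.004191156049862077, 0.004933632373837451, -0.9999790465217586]] F [ 6.8224  5.0717 -4.3264] w 0.022335761830034894 59.50077474117279
phi -60.19070503735733 r 0.04436794612454711
```

Call:
{"api": "step_arm", "payload": {
  "moves": [
    {"rx": 0, "ry": 0, "rz": 0, "dx": 0, "dy": 0, "dz": 0, "gripper": 1},
    {"rx": 0, "ry": 0, "rz": 0, "dx": 0, "dy": 0, "dz": 0, "gripper": 1},
    {"rx": 0, "ry": 0, "rz": 0, "dx": 0, "dy": 0, "dz": 0, "gripper": 1},
    {"rx": 0, "ry": 0, "rz": 0, "dx": 0, "dy": 0, "dz": 0, "gripper": 1},
    {"rx": 0, "ry": 0, "rz": 0, "dx": 0, "dy": 0, "dz": -50, "gripper": 1},
    {"rx": 0, "ry": 0, "rz": 0, "dx": -20, "dy": 0, "dz": -50, "gripper": 1},
    {"rx": 0, "ry": 0, "rz": 0, "dx": -60, "dy": -10, "dz": 0, "gripper": 1},
    {"rx": 0, "ry": 0, "rz": 0, "dx": -60, "dy": -10, "dz": 0, "gripper": 1},
    {"rx": 0, "ry": 0, "rz": 0, "dx": 0, "dy": 0, "dz": 0, "gripper": 1}
  ]
}}

```text
clock: 17.82
tcp_pos: [0.4688, 0.0654, 0.2194]
orientation: [2.271, 2.169, -0.005]
contact_force: [0.3, -0.5, -0.2]
grip_width: 0.085
gripper_force: 0.0
```

Run:
```python
from h import *
st(); im=r.grab_frame("wrist"); cv2.imwrite("pics/w8.png",im)
P=np.array([[.4685+.0381*s,.066+.9993*s,.055] for s in(.065,.075,.085,.095,.105)]);p=proj("wrist",P);print(p)
x0,y0=int(p[:,0].mean())-75,0
cv2.imwrite("pics/w8c.png",cv2.resize(im[y0:y0+290,x0:x0+150],None,fx=2,fy=2,interpolation=cv2.INTER_CUBIC)); print(x0,y0)
h=cv2.cvtColor(im,cv2.COLOR_BGR2HSV); x=int(p[:,0].mean())
for y in range(0,110,2): print(y,[tuple(int(v) for v in h[y,xx]) for xx in(x-4,x,x+4)])
```

```text
17.825 [0.4688 0.0654 0.2194] R [[0.04612022222341239, 0.9989349807594007, -0.0013525225612812583], [0.9989300127946416, -0.04612455532120563, -0.0033697083728995506], [-0.0034285040703482, -0.0011956636804595071, -0.9999934078523732]] F [ 0.2674 -0.5032 -0.1854] w 0.08495374759358235 0.0
[[319.9117 115.9759]
 [319.8307 103.7394]
 [319.7483  91.2698]
 [319.6645  78.5635]
 [319.5793  65.6172]]
244 0
0 [(143, 12, 86), (165, 18, 87), (171, 28, 91)]
2 [(173, 11, 91), (165, 12, 87), (165, 23, 87)]
4 [(150, 12, 82), (165, 17, 89), (171, 19, 92)]
6 [(173, 12, 88), (162, 15, 87), (167, 21, 87)]
8 [(167, 19, 92), (173, 22, 94), (167, 22, 80)]
10 [(165, 9, 54), (8, 19, 55), (158, 29, 35)]
12 [(163, 20, 89), (167, 20, 90), (163, 25, 91)]
14 [(174, 14, 90), (173, 22, 93), (176, 19, 96)]
16 [(10, 17, 88), (171, 20, 88), (163, 19, 93)]
18 [(165, 18, 86), (165, 22, 93), (167, 20, 91)]
20 [(0, 16, 95), (160, 26, 89), (0, 14, 91)]
22 [(175, 16, 97), (158, 32, 88), (165, 18, 87)]
24 [(108, 80, 16), (159, 128, 14), (167, 94, 19)]
26 [(115, 53, 29), (116, 62, 29), (120, 44, 23)]
28 [(81, 112, 48), (83, 
[... 1329 characters left out ...]
, 184, 157)]
82 [(67, 200, 134), (67, 175, 166), (67, 179, 157)]
84 [(68, 198, 138), (68, 183, 166), (68, 192, 157)]
86 [(21, 170, 138), (26, 139, 143), (25, 152, 144)]
88 [(1, 252, 192), (2, 223, 194), (1, 216, 197)]
90 [(2, 248, 193), (2, 216, 201), (1, 213, 199)]
92 [(0, 214, 119), (2, 213, 195), (1, 211, 201)]
94 [(1, 223, 119), (1, 217, 196), (2, 221, 196)]
96 [(1, 225, 121), (2, 206, 205), (1, 214, 199)]
98 [(0, 221, 97), (2, 217, 153), (0, 198, 147)]
100 [(70, 85, 18), (176, 179, 10), (90, 15, 33)]
102 [(105, 96, 16), (12, 36, 35), (0, 28, 37)]
104 [(107, 119, 15), (7, 68, 34), (60, 15, 33)]
106 [(30, 31, 25), (25, 51, 30), (150, 23, 34)]
108 [(51, 159, 16), (0, 51, 25), (17, 62, 37)]
```

View pics/w8c.png

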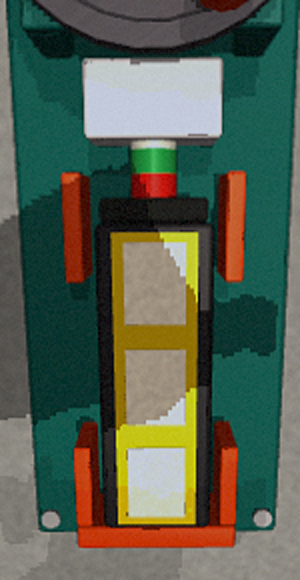

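The carriage face shows about 3 mm of white, then green, then red, so the spring is pressed about 7 mm. It needs about 1.0 rad more. I'll grip the knob again at (.4977,.2112).

```bash
python3 - <<'E'
from h import *
plan([.4977,.2112,.2194],87.8,3)
E
python3 arc.py 6 1.08 -1.0506|tail -1
```

```text
17.875 [0.4695 0.0685 0.2198] R [[0.042580392521027965, 0.999093037326032, -0.00011375148005838686], [0.9990922782403846, -0.04258050056364593, -0.0012330986121422505], [-0.0012368238326884574, -6.114240244259762e-05, -0.9999992332639128]] F [-0.0582  0.5323 -0.6314] w 0.08539697144082686 0.0
turn -0.24041647685959333
{"dx":47.9,"dy":7.4,"dz":0.1,"rz":-0.08},{"dx":47.9,"dy":7.4,"dz":0.1,"rz":-0.08},{"dx":47.9,"dy":7.5,"dz":0.1,"rz":-0.08},
(-3.7,-7.2) (-2.3,-7.7) (-0.9,-8.0) (0.5,-8.1) (2.0,-7.8) (3.4,-7.4) end phi rad -2.1306000000000003
```

Call:
{"api": "step_arm", "payload": {
  "moves": [
    {"rx": 0, "ry": 0, "rz": 0, "dx": 47.3, "dy": 7.6, "dz": 0, "gripper": 1},
    {"rx": 0, "ry": 0, "rz": 0, "dx": 47.3, "dy": 7.6, "dz": 0, "gripper": 1},
    {"rx": 0, "ry": 0, "rz": 0, "dx": 47.3, "dy": 7.6, "dz": 0, "gripper": 1},
    {"rx": 0, "ry": 0, "rz": 0, "dx": 0, "dy": 0, "dz": 35, "gripper": 1},
    {"rx": 0, "ry": 0, "rz": 0, "dx": 0, "dy": 0, "dz": 35, "gripper": 1},
    {"rx": 0, "ry": 0, "rz": 0, "dx": 0, "dy": 0, "dz": 20, "gripper": 1},
    {"rx": 0, "ry": 0, "rz": 0, "dx": 0, "dy": 0, "dz": 10, "gripper": 1},
    {"rx": 0, "ry": 0, "rz": 0, "dx": 0, "dy": 0, "dz": 0, "gripper": 1},
    {"rx": 0, "ry": 0, "rz": 0, "dx": 0, "dy": 0, "dz": 0, "gripper": -1},
    {"rx": 0, "ry": 0, "rz": 0, "dx": 0, "dy": 0, "dz": 0, "gripper": -1},
    {"rx": 0, "ry": 0, "rz": 0, "dx": 0, "dy": 0, "dz": 0, "gripper": -1},
    {"rx": 0, "ry": 0, "rz": 0, "dx": 0, "dy": 0, "dz": 0, "gripper": -1},
    {"rx": 0, "ry": 0, "rz": 0, "dx": 0, "dy": 0, "dz": 0, "gripper": -1}
  ],
  "grip_force": 60
}}

```text
clock: 19.5
tcp_pos: [0.4981, 0.2121, 0.1205]
orientation: [2.263, 2.179, 0.001]
contact_force: [-1.2, -1.1, 6.2]
grip_width: 0.0223
gripper_force: 58.6
```

```bash
python3 arc.py
```

```text
19.5 [0.4981 0.2121 0.1205] R [[0.03770047536061549, 0.9992888349989246, 0.0007059773903937348], [0.9992890772839618, -0.037700549867566435, 9.25237890513908e-05], [0.00011907372518276402, 0.0007019873042004917, -0.9999997465176041]] F [-1.2212 -1.1196  6.1675] w 0.022331183158541084 58.55282485485077
phi -59.10648956005915 r 0.04443342285947767
```

Call:
{"api": "step_arm", "payload": {
  "moves": [
    {"rx": 0, "ry": 0, "rz": 0, "dx": -3.7, "dy": -7.2, "dz": 0, "gripper": -1},
    {"rx": 0, "ry": 0, "rz": 0, "dx": -2.3, "dy": -7.7, "dz": 0, "gripper": -1},
    {"rx": 0, "ry": 0, "rz": 0, "dx": -0.9, "dy": -8.0, "dz": 0, "gripper": -1},
    {"rx": 0, "ry": 0, "rz": 0, "dx": 0.5, "dy": -8.1, "dz": 0, "gripper": -1},
    {"rx": 0, "ry": 0, "rz": 0, "dx": 2.0, "dy": -7.8, "dz": 0, "gripper": -1},
    {"rx": 0, "ry": 0, "rz": 0, "dx": 3.4, "dy": -7.4, "dz": 0, "gripper": -1},
    {"rx": 0, "ry": 0, "rz": 0, "dx": 0, "dy": 0, "dz": 0, "gripper": -1}
  ]
}}

```text
clock: 20.38
tcp_pos: [0.4542, 0.2105, 0.1205]
orientation: [2.262, 2.174, 0.002]
contact_force: [6.0, -6.1, 3.8]
grip_width: 0.0225
gripper_force: 59.9
```

```bash
python3 arc.py
```

```text
20.375 [0.4542 0.2105 0.1205] R [[0.040040632344496396, 0.9991898836436479, 0.004040319993048351], [0.9991962418473677, -0.04003253496066428, -0.0020655320670213417], [-0.0019021144943352991, 0.004119777763006064, -0.9999897046428198]] F [ 5.9576 -6.0921  3.7584] w 0.022527586037271917 59.94481086730957
phi -117.95507729332428 r 0.044908563993836095
```

Turned 1.01 rad. Now I'll release, back off and check the band.

Call:
{"api": "step_arm", "payload": {
  "moves": [
    {"rx": 0, "ry": 0, "rz": 0, "dx": 0, "dy": 0, "dz": 0, "gripper": 1},
    {"rx": 0, "ry": 0, "rz": 0, "dx": 0, "dy": 0, "dz": 0, "gripper": 1},
    {"rx": 0, "ry": 0, "rz": 0, "dx": 0, "dy": 0, "dz": 0, "gripper": 1},
    {"rx": 0, "ry": 0, "rz": 0, "dx": 0, "dy": 0, "dz": 0, "gripper": 1},
    {"rx": 0, "ry": 0, "rz": 0, "dx": 0, "dy": 0, "dz": -50, "gripper": 1},
    {"rx": 0, "ry": 0, "rz": 0, "dx": -20, "dy": 0, "dz": -50, "gripper": 1},
    {"rx": 0, "ry": 0, "rz": 0, "dx": -60, "dy": 10, "dz": 0, "gripper": 1},
    {"rx": 0, "ry": 0, "rz": 0, "dx": -60, "dy": 10, "dz": 0, "gripper": 1},
    {"rx": 0, "ry": 0, "rz": 0, "dx": 0, "dy": 0, "dz": 0, "gripper": 1},
    {"rx": 0, "ry": 0, "rz": 0, "dx": 0, "dy": 0, "dz": 0, "gripper": 1}
  ]
}}

```text
clock: 21.62
tcp_pos: [0.4663, 0.0724, 0.2198]
orientation: [-2.263, -2.179, -0.001]
contact_force: [-0.2, -0.1, 0.1]
grip_width: 0.0856
gripper_force: 0.0
```

Run:
```python
from h import *
st(); im=r.grab_frame("wrist"); cv2.imwrite("pics/w9.png",im)
P=np.array([[.4685+.0381*s,.066+.9993*s,.055] for s in(.065,.085,.105)]);p=proj("wrist",P);print(p)
h=cv2.cvtColor(im,cv2.COLOR_BGR2HSV); x=int(p[:,0].mean())
for y in range(60,116,2): print(y,[tuple(int(v) for v in h[y,xx]) for xx in(x-3,x+3)])
```

```text
21.625 [0.4663 0.0724 0.2198] R [[0.03789574378153271, 0.9992816954073339, 7.633536703930714e-05], [0.9992815859675716, -0.037895775634899875, 0.0004713121722339516], [0.00047386641447838595, 5.8419801320360094e-05, -0.9999998860188675]] F [-0.1888 -0.1117  0.0606] w 0.08560537219213576 0.0
[[324.342  121.9264]
 [324.4211  97.4665]
 [324.5026  72.0754]]
60 [(109, 26, 216), (112, 30, 219)]
62 [(110, 31, 217), (111, 30, 219)]
64 [(111, 31, 219), (109, 28, 217)]
66 [(113, 28, 217), (114, 28, 219)]
68 [(112, 27, 219), (111, 31, 217)]
70 [(109, 29, 219), (112, 29, 217)]
72 [(114, 28, 216), (111, 27, 217)]
74 [(109, 32, 217), (111, 27, 218)]
76 [(110, 27, 219), (113, 28, 218)]
78 [(113, 28, 217), (108, 27, 218)]
80 [(111, 30, 218), (113, 26, 219)]
82 [(110, 29, 217), (116, 27, 218)]
84 [(112, 29, 218), (113, 28, 218)]
86 [(108, 30, 222), (109, 31, 221)]
88 [(174, 23, 156), (176, 22, 159)]
90 [(67, 186, 122), (66, 176, 129)]
92 [(68, 197, 136), (68, 194, 143)]
94 [(69, 206, 151), (69, 200, 158)]
96 [(6, 206, 171), (7, 198, 171)]
98 [(1, 234, 196), (1, 222, 195)]
100 [(2, 239, 195), (2, 222, 195)]
102 [(1, 228, 196), (1, 210, 200)]
104 [(1, 231, 195), (2, 221, 196)]
106 [(1, 214, 206), (1, 215, 206)]
108 [(177, 220, 51), (1, 210, 57)]
110 [(60, 9, 29), (20, 46, 33)]
112 [(21, 80, 32), (8, 28, 37)]
114 [(129, 142, 18), (19, 58, 35)]
```

The carriage face sits mid-green: about 6.5 px of green, then the full red band, and no white. Handing in.

```bash
python3 -c "
from bench import r
print(r.hand_in())"
```

```text
the job is handed in; nothing more can be done
None
```

The cartridge is out of the magazine, was laid flat and regripped, and is now clamped in the cradle against the end stop, with the carriage face mid-green on the rod; I handed the job in at about 21.7 s, gripper open and clear, and got no verdict back.

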